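# Lock the reference-standard pot into its bench dock

### The job

The steel pot of reference standard has to be locked away in its bench dock. Open the lock with its key, slide the pot along the worktop fully home into the slot of the dock with its foot flange under the plate, then turn the key back until the cam closes the slot again, draw the key out and leave it lying flat on the worktop, clear of the dock. Keep the pot upright and leave the media bottle, the wash bottle and the tape roll where they stand.

Things in the scene. Friction and masses are not known exactly. Their poses are not given: they have to be found in the camera images.
- dock: dock fixed to the worktop: steel plate 100 x 182 mm (its x -45 to +55 mm, y -114 to +68), underside 9 mm, top 15 mm above the worktop. Origin on the worktop at the pot's home; +x runs along the slot inward (away from the robot, within 0.25 rad), +y left, z up. Spacers under the plate only beyond y = +/-52 and x = +40 mm leave room for the pot's flange
- pot_home (a point): point on the worktop where the centre of the pot's foot is when the pot is fully home in the slot (the dock's origin and axes)
- slot_mouth (a point): middle of the slot's mouth: front edge of the plate, top side, dock x = -45, y = 0, z = 15 mm. The slot is centred on dock y = 0, 46 mm wide from dock x = -20 to its end at x = +21 mm (corners slanted); its lead-in widens to 78 mm at this front edge
- lock_face (a point): centre of the keyhole in the lock's level top face, 64 mm above the worktop, at dock x = -28.5, y = -80 mm; axes as the dock. The lock's axis is vertical. The face plate is 38 mm wide (19 mm to front, left and right) and reaches 36 mm to the rear. The keyhole has one notch, towards dock +y; only there does the key's nib pass
- cam (a joint): turn of lock cylinder and cam, rad. 0 = locked, cam along dock +y across the slot's mouth, 2 mm in front of a pot that is home. Grows as the key turns counter-clockwise seen from above, up to a stop at 1.57 (cam points to dock -x, towards the robot). Above 1.15 the pot passes. Stays where left; turns at about 0.06 N m; the key has up to 0.1 rad of play in it
- cam_tip (a point): point near the round tip of the cam, a flat steel bar below the lock: 92 mm long from the lock's axis, 13 mm wide, from 18 to 23 mm above the worktop. This point is 86 mm from the axis
- key: key, 76 mm long, upright in the lock at the start (locked). Origin at the stem's lower tip, z along the stem to the bow. Steel stem, 10 mm diameter, one nib (5 mm thick, 2 to 13.5 mm above the tip) reaching 12.3 mm out to key +y. In the lock the tip is 22 mm below the lock face; it can be drawn straight up only with key +y along dock +y (within about 0.1 rad)
- key_bow (a point): middle of the key's bow, the place to grip, 56 mm above the key's tip, 98 mm above the worktop in the lock; axes as the key. The bow is a flat black plastic grip with a rounded rim and a small opening near its top: 10 mm thick along x, 46 mm wide along y, from 36 to 76 mm above the tip
- pot: stainless steel pot, 74 mm high, 0.3 to 0.5 kg: round body of 40 mm diameter on a round foot flange of 68 mm diameter, 6 mm thick. Origin at the centre of its underside, z up. At the start it stands loose on the worktop in front of the slot, 14 to 20 cm from home and out of the cam's swing
- pot_base (a point): centre of the underside of the pot (the origin and axes of pot)
- media_bottle: bystander: glass bottle with blue screw cap, 69 mm diameter, 172 mm high; origin at the centre of its base
- wash_bottle: bystander: blue plastic bottle, 51 mm diameter, 105 mm high; origin at the centre of its base
- tape_roll: bystander: roll of tape lying flat, 85 mm diameter, 19 mm high; origin at the centre of its underside
Things that resemble listed ones, but are neither listed nor needed, are in the scene too. There is more than one size of the key; the one meant has the size given above.

How it is judged:
On the way:
1. the lock is opened with its key: the cam is turned beyond 1.1 rad while the fingers are on the key (value of joint cam above 1.1 rad and contact force between the fingers and key above 0.5 N), for 0.1 s.
At the end, for the whole second after the job is handed in: Pot upright on the worktop within 8 mm of home, flange under the plate; cam back across the slot (within 0.2 rad of locked); key out of the lock, lying flat on the worktop (bow centre below 16 mm, stem within 0.27 rad of level), not touching the dock; pot and key at rest (horizontal distance between pot_base and pot_home below 0.008 m and height (world z) of pot_base below 0.006 m and angle between pot's own z axis and vertical below 0.1 rad and value of joint cam below 0.2 rad and angle between key's own z axis and vertical above 1.3 rad and height (world z) of key_bow below 0.016 m and linear speed of each of key, pot below 0.02 m/s and contact force between key and dock below 0.02 N).
It fails at once if the pot is tipped by more than 0.5 rad (angle between pot's own z axis and vertical above 0.5 rad).
It fails at once if a bystander (media bottle, wash bottle, tape roll) is moved by more than 30 mm (distance of any of media_bottle, wash_bottle, tape_roll from where it was at the start of the episode above 0.03 m).
It also fails if it takes over 72 s, if anything falls off the work surface, if the arm or the gripper's body presses on something with over 40 N, if the wrist force passes 120 N, or if a joint passes its speed limit or range.

### The arm

A 6-joint arm with a two-finger parallel gripper is mounted at the origin on a cart in front of the work surface, level with it; the furniture and walls round the work are solid. World frame = base frame: x ahead of the robot, y to its left, z up, the work surface at z = 0. Lengths are in m, angles in rad, forces in N, time in s.
With the tool pointing down it reaches from about 0.4 to 0.825 m from the base axis. Payload 7 kg.
Tool frame: the origin (TCP) lies at the very end of the fingers, on their centre line; the grasp point (between the pads) lies arm.grip_point_offset behind it (arm.grip_point_offset is the distance from the TCP to the grasp point, in m); z points along the fingers, y is the line along which they close (so a half turn about z gives the same grasp; the last joint's range is limited). The gripper opens to 88 mm and grips with 3 to 60 N. Pads are 19 mm wide; open, the fingers measure 130 mm over their backs; the gripper's body (78 mm by 193 mm) begins 47 mm behind the grasp point.
Start: joints at [1.473, 0.359, 0.012, 0, -1.224, -0.288], TCP at [0.254, 0.625, 0.227] pointing down, gripper open.
Joint ranges: [-3.07, 3.07], [-1.43, 2.12], [-1.02, 1.25], [-3.03, 1.67], [-3.05, -0], [-3.03, 3.03]. Speed limits (rad/s): [2.39, 2.39, 3.01, 3.14, 3.14, 3.14].

### API

Orientations are given as [roll, pitch, yaw] about the fixed x, y, z axes, in that order (R = Rz(yaw) Ry(pitch) Rx(roll)).
In Python, from station import arm gives the robot as it stands.
- The arm moves only by the shell command python3 -m crank 'ROWS' [OPENING] [FORCE]. ROWS is JSON, a list of rows, each an object of numbers: "dx", "dy", "dz": the shift along the tool's x, y, z in cm; "wx", "wy", "wz": the turn, a rotation vector about the tool's x, y, z in degrees. A call has exactly 10 rows; each row is the pose to reach, as a shift and turn from the pose commanded when the call began, along the tool's axes at that moment; what a row does not reach only later rows make up. A row lasts 1/8 s, in which the tool goes at most 62.5 mm and 10.7 degrees, less where a joint would pass 70% of its speed; a pose out of reach is approached as far as the arm can. A call with a gripper value outside its range is refused whole. OPENING is the finger opening in cm, from 0 to 8.76, set as the call begins (- or left out, the last holds). The fingers move at their own pace and stop on an object; FORCE is the grip in N (left out, the last holds). Time passes only in rows, so rows that repeat a pose let the fingers close, or fill a call up. It gives the time, the measured TCP pose, the force, the opening and the grip force at its end, in the units of the state.
- arm.get_state(): the state, without advancing time (a new reading comes with each control period).
- arm.grab_frame(name): name is "scene" or "top" or "wrist"; returns the picture (420x560x3 uint8, red, green, blue); there is no depth.
- arm.calibration(name): a dict with "fx", "fy", "cx", "cy" (pixels), "world_from_camera" (4x4, takes a point from camera to world coordinates). Camera axes: x right, y down, z forward; pixel columns grow to the right and rows downward; lengths in m; the calibration is good to about 2 mm. A picture is of the moment at which its call begins: read the wrist's pose just before it. calibration takes no time and is no camera call; for the wrist camera it gives the pose at the moment of the call.
- arm.job_done(): hands the job in; it is judged then, once.
Trained networks look in the newest picture that a camera, given by its name, has taken for a name from the list of things; names that differ only in an ending like _2 or _b are one class to them, and where a whole thing is asked for, a point or a joint stands for the part that bears it (a point fixed in the world has none). Each returns a list of dicts, best first, with "confidence" (0 to 1); they miss things now and then, are a little off and sometimes report something else, mostly with a low value. They report only what shows in the picture. A call takes as long as a camera call. They do not tell look-alikes from the thing itself.
- arm.find_in(camera, query): "centre" ([x, y, z] in m, in world coordinates, good to about 4 mm: the middle of the surface that is visible of it).
- arm.masks_of(camera, query): "pixels" (420x560 bool, what is visible of it).
- arm.mark_of(camera, query): "centre" ([x, y, z] in m, in world coordinates, good to about 4 mm: a listed point, or the origin of a listed thing).
The state is a dict: "t": time; "q": joint angles; "qd": joint speeds; "joint_efforts": joint torques, N m; "eef_pos": TCP position; "ee_rot": TCP orientation; "force": force on the tool from outside, world axes, zero at the start; "moment": the same for the moment, N m; "width": finger opening in m; "gripper_force": force on a finger pad.
Only numpy, scipy, OpenCV 4.12 (cv2) and the standard library are available. Lean on these libraries where they do the work, as an engineer would, in place of code of your own. Each camera call takes 0.05 s, during which the arm holds its last target. There are 200 camera calls.

## Working session

There is one attempt and no reset: what is moved stays moved. The work goes in short steps, Python scripts to look and compute and a shell command to move; the robot and the scene stay as the last step left them, time stands still between calls to the robot, and variables do not carry over. Pictures are saved under pics/ and viewed, at most 12 in all, crops included, and the job is handed in when it is done.

```bash
mkdir -p pics; ls
cat > h.py <<'E'
from station import arm
import numpy as np, cv2
from scipy.spatial.transform import Rotation as R
def save(cam,fn,crop=None,scale=1):
    im=arm.grab_frame(cam)
    if crop: im=im[crop[1]:crop[3],crop[0]:crop[2]]
    im=cv2.resize(im,None,fx=scale,fy=scale,interpolation=cv2.INTER_CUBIC)
    cv2.imwrite('pics/'+fn,im[:,:,::-1])
def proj(cam,p):
    c=arm.calibration(cam); T=np.linalg.inv(np.array(c['world_from_camera']))
    q=T[:3,:3]@np.array(p)+T[:3,3]; return np.array([c['fx']*q[0]/q[2]+c['cx'],c['fy']*q[1]/q[2]+c['cy']])
def ray(cam,px,z):
    c=arm.calibration(cam); T=np.array(c['world_from_camera'])
    d=T[:3,:3]@np.array([(px[0]-c['cx'])/c['fx'],(px[1]-c['cy'])/c['fy'],1]); o=T[:3,3]
    return o+d*(z-o[2])/d[2]
E
python3 - <<'E'
from h import *
np.set_printoptions(precision=4,suppress=True)
s=arm.get_state(); print(s['t'],s['eef_pos'],s['ee_rot'],arm.grip_point_offset,s['width'])
ims=[]
for c in('scene','top'):
    save(c,c+'0.png')
    for n in('pot_home','slot_mouth','lock_face','cam_tip','key','key_bow','pot_base','media_bottle','wash_bottle','tape_roll'):
        print(c,n,[(np.round(d['centre'],4).tolist(),round(d['confidence'],2)) for d in arm.mark_of(c,n)])
    
a=cv2.imread('pics/scene0.png');b=cv2.imread('pics/top0.png')
E
```

```text
pics
0.0 [0.2538 0.6249 0.2256] [ 3.14   -0.0001 -0.3859] 0.0188 0.08751382210774479
scene pot_home [([0.6608, 0.005, 0.0011], 0.77), ([0.6359, 0.0137, 0.0162], 0.31)]
scene slot_mouth [([0.6162, 0.0032, 0.0126], 0.93)]
scene lock_face [([0.6399, -0.0816, 0.0643], 0.94)]
scene cam_tip [([0.6317, 0.0135, 0.0187], 0.54)]
scene key [([0.5985, -0.1833, 0.003], 0.8), ([0.6389, -0.0783, 0.0444], 0.73)]
scene key_bow [([0.5965, -0.1849, 0.08], 0.81), ([0.64, -0.0745, 0.0984], 0.8)]
scene pot_base [([0.482, 0.0412, 0.0001], 0.92)]
scene media_bottle [([0.6856, 0.395, 0.0018], 0.87), ([0.6385, -0.076, 0.0411], 0.69), ([0.4763, 0.0434, 0.0013], 0.55)]
scene wash_bottle [([0.575, 0.4333, -0.0056], 0.82)]
scene tape_roll [([0.3865, -0.3321, -0.0023], 0.78)]
top pot_home [([0.6608, 0.006, -0.0009], 0.93), ([0.4808, 0.0399, 0.0003], 0.45)]
top slot_mouth [([0.6149, 0.001, 0.0155], 0.61)]
top lock_face [([0.6387, -0.0799, 0.0657], 0.77)]
top cam_tip [([0.6437, -0.0731, 0.0392], 0.54), ([0.635, 0.0084, 0.0215], 0.46)]
top key [([0.599, -0.1835, 0.0018], 0.61), ([0.644, -0.0753, 0.0417], 0.46)]
top key_bow [([0.5996, -0.1841, 0.0805], 0.52), ([0.6353, -0.075, 0.0998], 0.4)]
top pot_base [([0.4841, 0.0396, 0.0007], 0.65)]
top media_bottle [([0.6849, 0.3956, -0.004], 0.72)]
top wash_bottle [([0.5733, 0.4261, -0.0004], 0.66)]
top tape_roll [([0.3862, -0.3325, 0.0018], 0.7), ([0.6865, 0.3952, -0.0012], 0.58)]
```

View pics/scene0.png

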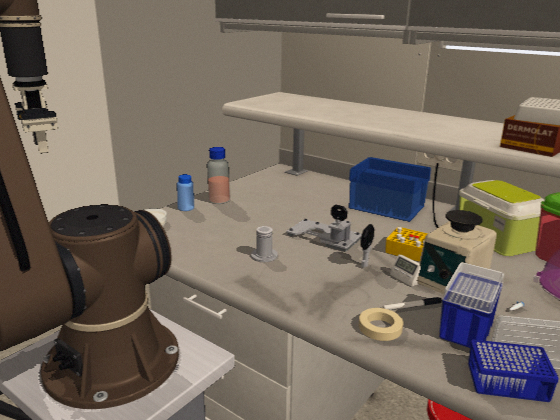

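View pics/top0.png

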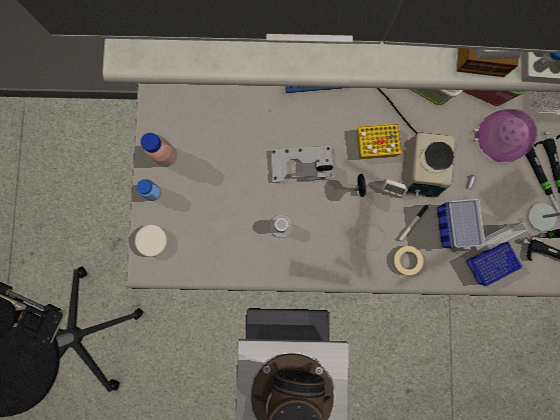

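The scene view shows our key upright in the lock (338,213). The look-alike key stands separately at (367,236), and its bow is only 80 mm up. The pot is at (264,243) and the area left of the dock is free. In the top view the dock is at (300,163), the pot at (280,226) and the tape roll at (408,261). The network points agree with this, so I'll move above the key.

```bash
cat >> h.py <<'E'
def go(p,yaw,tilt=0,pos=None,rot=None):
    "print shift (cm) and rotvec (deg) in tool axes to reach TCP p, tool down with yaw, then tilt about tool x (deg)"
    s=arm.get_state()
    A=R.from_euler('xyz',s['ee_rot'] if rot is None else rot); B=R.from_euler('xyz',[np.pi,0,yaw])*R.from_euler('x',tilt,degrees=True)
    d=A.inv().apply(np.array(p)-(s['eef_pos'] if pos is None else pos))*100; w=(A.inv()*B).as_rotvec(degrees=True)
    print('d',np.round(d,2),'w',np.round(w,1),'t',round(s['t'],2))
E
python3 -c "
from h import *
go([.60,-.0775,.22],-1.49)"
python3 -m crank '[{"dx":6,"dy":4.8,"wz":8},{"dx":60,"dy":48,"wz":63},{"dx":60,"dy":48,"wz":63},{"dx":60,"dy":48,"wz":63},{"dx":60,"dy":48,"wz":63},{"dx":60,"dy":48,"wz":63},{"dx":60,"dy":48,"wz":63},{"dx":60,"dy":48,"wz":63},{"dx":60,"dy":48,"wz":63},{"dx":60,"dy":48,"wz":63}]' 8.7 20
python3 -c "
from h import *
go([.60,-.0775,.22],-1.49)"
```

```text
d [58.51 52.1   0.66] w [ 0.  -0.  63.3] t 1.1
d [58.51 52.1   0.66] w [ 0.  -0.  63.3] t 1.1$[0]: bad value
```

```bash
python3 -m crank '[{"dx":4,"dy":3.5,"dz":0,"wx":0,"wy":0,"wz":8},{"dx":58.5,"dy":52,"dz":0,"wx":0,"wy":0,"wz":63},{"dx":58.5,"dy":52,"dz":0,"wx":0,"wy":0,"wz":63},{"dx":58.5,"dy":52,"dz":0,"wx":0,"wy":0,"wz":63},{"dx":58.5,"dy":52,"dz":0,"wx":0,"wy":0,"wz":63},{"dx":58.5,"dy":52,"dz":0,"wx":0,"wy":0,"wz":63},{"dx":58.5,"dy":52,"dz":0,"wx":0,"wy":0,"wz":63},{"dx":58.5,"dy":52,"dz":0,"wx":0,"wy":0,"wz":63},{"dx":58.5,"dy":52,"dz":0,"wx":0,"wy":0,"wz":63},{"dx":58.5,"dy":52,"dz":0,"wx":0,"wy":0,"wz":63}]' 8.7 20
python3 -c "
from h import *
go([.60,-.0775,.22],-1.49)"
```

```text
t: 2.35
eef_pos: [0.5273, 0.0715, 0.2271]
ee_rot: [-3.14, 0.0, -1.485]
force: [0.6, 1.0, 0.3]
width: 0.0869
gripper_force: 0.0
d [15.47 -5.97  0.71] w [-0.1  0.   0.3] t 2.35
```

```bash
python3 -m crank '[{"dx":15.5,"dy":-6,"dz":0.7,"wx":0,"wy":0,"wz":0},{"dx":15.5,"dy":-6,"dz":0.7,"wx":0,"wy":0,"wz":0},{"dx":15.5,"dy":-6,"dz":0.7,"wx":0,"wy":0,"wz":0},{"dx":15.5,"dy":-6,"dz":0.7,"wx":0,"wy":0,"wz":0},{"dx":15.5,"dy":-6,"dz":0.7,"wx":0,"wy":0,"wz":0},{"dx":15.5,"dy":-6,"dz":0.7,"wx":0,"wy":0,"wz":0},{"dx":15.5,"dy":-6,"dz":0.7,"wx":0,"wy":0,"wz":0},{"dx":15.5,"dy":-6,"dz":0.7,"wx":0,"wy":0,"wz":0},{"dx":15.5,"dy":-6,"dz":0.7,"wx":0,"wy":0,"wz":0},{"dx":15.5,"dy":-6,"dz":0.7,"wx":0,"wy":0,"wz":0}]'
python3 - <<'E'
from h import *
from scipy.optimize import least_squares
print(arm.get_state()['eef_pos'])
save('wrist','w1.png')
for n in('pot_home','slot_mouth','lock_face','cam_tip','key','key_bow','pot_base'):
    print(n,[(np.round(d['centre'],4).tolist(),round(d['confidence'],2)) for d in arm.mark_of('wrist',n)])
E
```

```text
t: 3.6
eef_pos: [0.5995, -0.0759, 0.2196]
ee_rot: [-3.141, 0.0, -1.485]
force: [0.1, 0.2, 0.1]
width: 0.0872
gripper_force: 0.0
[ 0.59950671 -0.07588612  0.21961994]
pot_home []
slot_mouth [([0.6146, -0.001, 0.0144], 0.85)]
lock_face [([0.6409, -0.0771, 0.0637], 0.97), ([0.4785, 0.0441, 0.0014], 0.75)]
cam_tip [([0.6314, 0.0059, 0.0176], 0.94)]
key [([0.5981, -0.1897, -0.0004], 0.77), ([0.6398, -0.0781, 0.0434], 0.7)]
key_bow [([0.6381, -0.0721, 0.1008], 0.95), ([0.5996, -0.1867, 0.0756], 0.61)]
pot_base [([0.4835, 0.0432, 0.001], 0.82)]
```

View pics/w1.png

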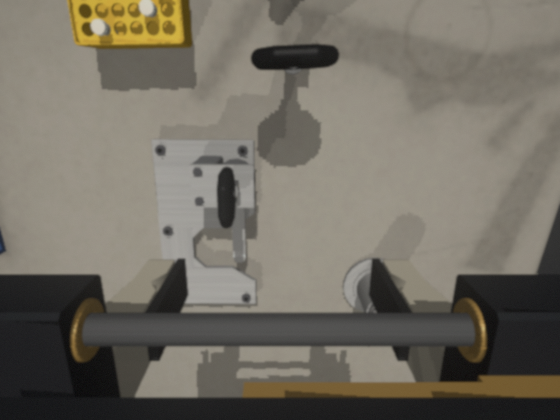

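The key's bow is at (227,197) in the lock, with plate corners near (153,140), (253,140) and (257,303). I'll fit the dock pose from the corners and the network points.

```bash
cat > fit.py <<'E'
from h import *
from scipy.optimize import least_squares
C=[((153,140),(.055,-.114)),((253,140),(-.045,-.114)),((257,303),(-.045,.068))]
obs=[(ray('wrist',p,.015)[:2],m,1) for p,m in C]
for q,m in [((.6608,.0055),(0,0)),((.6152,.001),(-.045,0)),((.6398,-.0796),(-.0285,-.08)),((.6327,.0093),(-.0285,.006)),((.639,-.0765),(-.0285,-.08))]: obs.append((np.array(q),m,1))
def f(x):
    c,s=np.cos(x[2]),np.sin(x[2]); r=[]
    for q,m,w in obs: r+=[*(w*(np.array([x[0]+c*m[0]-s*m[1],x[1]+s*m[0]+c*m[1]])-q))]
    return np.array(r)
s=least_squares(f,[.66,0,.05],loss='soft_l1',f_scale=.003); print(s.x.round(4)); print((f(s.x)*1000).round(1).reshape(-1,2))
c,sn=np.cos(s.x[2]),np.sin(s.x[2]); print('lock',s.x[0]+c*-.0285+sn*.08,s.x[1]-sn*.0285-c*.08)
print('bow px ->',ray('wrist',(227,197),.118)); 
go([.639,-.0785,.14],-1.5708+s.x[2])
E
python3 fit.py
```

```text
[0.6605 0.0044 0.083 ]
[[ 2.8  0.3]
 [-0.5  0.3]
 [ 0.6  1.9]
 [-0.3 -1.1]
 [ 0.4 -0.4]
 [-1.1  1.9]
 [-1.1 -1.3]
 [-0.3 -1.2]]
lock 0.638723766362982 -0.0777129833519004
bow px -> [ 0.6360243  -0.08430729  0.118     ]
d [ 0.58 -3.91  7.95] w [ 0.  -0.   0.1] t 4.0
```

```bash
python3 -m crank '[{"dx":0.5,"dy":-3.9,"dz":0,"wx":0,"wy":0,"wz":0},{"dx":0.5,"dy":-3.9,"dz":5,"wx":0,"wy":0,"wz":0},{"dx":0.5,"dy":-3.9,"dz":9,"wx":0,"wy":0,"wz":0},{"dx":0.5,"dy":-3.9,"dz":12,"wx":0,"wy":0,"wz":0},{"dx":0.5,"dy":-3.9,"dz":14,"wx":0,"wy":0,"wz":0},{"dx":0.5,"dy":-3.9,"dz":14,"wx":0,"wy":0,"wz":0},{"dx":0.5,"dy":-3.9,"dz":14,"wx":0,"wy":0,"wz":0},{"dx":0.5,"dy":-3.9,"dz":14,"wx":0,"wy":0,"wz":0},{"dx":0.5,"dy":-3.9,"dz":14,"wx":0,"wy":0,"wz":0},{"dx":0.5,"dy":-3.9,"dz":14,"wx":0,"wy":0,"wz":0}]' 5
python3 -m crank '[{"dx":0,"dy":0,"dz":0,"wx":0,"wy":0,"wz":0},{"dx":0,"dy":0,"dz":0,"wx":0,"wy":0,"wz":0},{"dx":0,"dy":0,"dz":0,"wx":0,"wy":0,"wz":0},{"dx":0,"dy":0,"dz":0,"wx":0,"wy":0,"wz":0},{"dx":0,"dy":0,"dz":0,"wx":0,"wy":0,"wz":0},{"dx":0,"dy":0,"dz":0,"wx":0,"wy":0,"wz":0},{"dx":0,"dy":0,"dz":0,"wx":0,"wy":0,"wz":0},{"dx":0,"dy":0,"dz":0,"wx":0,"wy":0,"wz":0},{"dx":0,"dy":0,"dz":0,"wx":0,"wy":0,"wz":0},{"dx":0,"dy":0,"dz":0,"wx":0,"wy":0,"wz":0}]' 0 15
python3 -c "
from h import *
save('scene','s1.png',(230,150,440,310),3.5)"
```

```text
t: 5.25
eef_pos: [0.639, -0.0776, 0.0801]
ee_rot: [-3.141, 0.0, -1.485]
force: [-0.7, 0.1, 0.3]
width: 0.05
gripper_force: 0.0
t: 6.5
eef_pos: [0.6394, -0.0776, 0.0799]
ee_rot: [-3.14, -0.0, -1.485]
force: [4.5, -0.0, 3.2]
width: 0.0094
gripper_force: 27.6
```

View pics/s1.png

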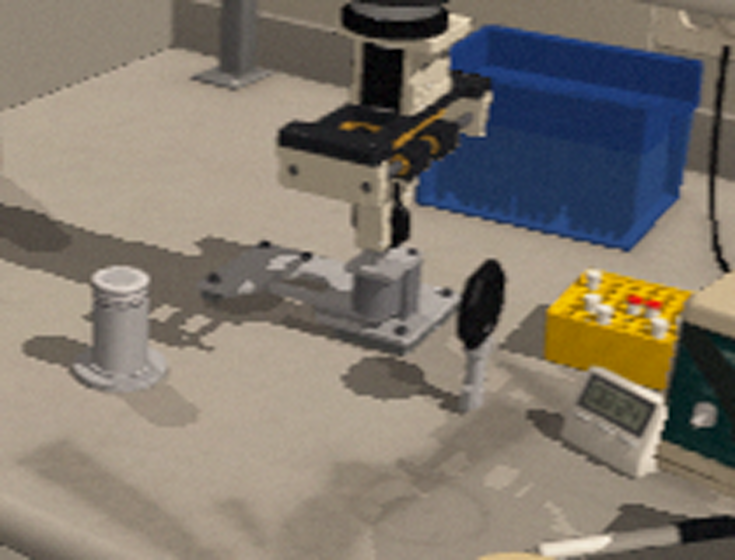

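The key is gripped: the opening is 9.4 mm and the fingers are on the bow above the lock. The pot still stands at the left. Turning counter-clockwise now.

```bash
python3 -m crank '[{"dx":0,"dy":-0.03,"dz":0,"wx":0,"wy":0,"wz":-10},{"dx":0,"dy":-0.03,"dz":0,"wx":0,"wy":0,"wz":-20},{"dx":0,"dy":-0.03,"dz":0,"wx":0,"wy":0,"wz":-30},{"dx":0,"dy":-0.03,"dz":0,"wx":0,"wy":0,"wz":-40},{"dx":0,"dy":-0.03,"dz":0,"wx":0,"wy":0,"wz":-50},{"dx":0,"dy":-0.03,"dz":0,"wx":0,"wy":0,"wz":-60},{"dx":0,"dy":-0.03,"dz":0,"wx":0,"wy":0,"wz":-70},{"dx":0,"dy":-0.03,"dz":0,"wx":0,"wy":0,"wz":-80},{"dx":0,"dy":-0.03,"dz":0,"wx":0,"wy":0,"wz":-88},{"dx":0,"dy":-0.03,"dz":0,"wx":0,"wy":0,"wz":-91}]'
python3 - <<'E'
from h import *
s=arm.get_state(); print(s['moment'],s['q'])
save('scene','s2.png',(230,150,440,310),3.5)
for c in('scene','top','wrist'):
  if c!='scene': arm.grab_frame(c)
  print(c,[(np.round(d['centre'],4).tolist(),round(d['confidence'],2)) for d in arm.mark_of(c,'cam_tip')])
E
```

```text
t: 7.8
eef_pos: [0.64, -0.0768, 0.0799]
ee_rot: [-3.141, -0.002, 0.106]
force: [4.5, 3.1, 2.0]
width: 0.0096
gripper_force: 27.6
[ 1.34941962 -1.87566384 -0.02511197] [ 1.82388002e-01  4.30426628e-01 -2.38313637e-01 -7.03652337e-04
 -8.99990315e-01  1.49502861e+00]
scene [([0.5552, -0.0685, 0.0165], 0.7)]
top [([0.5559, -0.0765, 0.0225], 0.65), ([0.6847, 0.3932, -0.0007], 0.19)]
wrist [([0.6369, -0.0724, 0.0996], 0.45)]
```

View pics/s2.png

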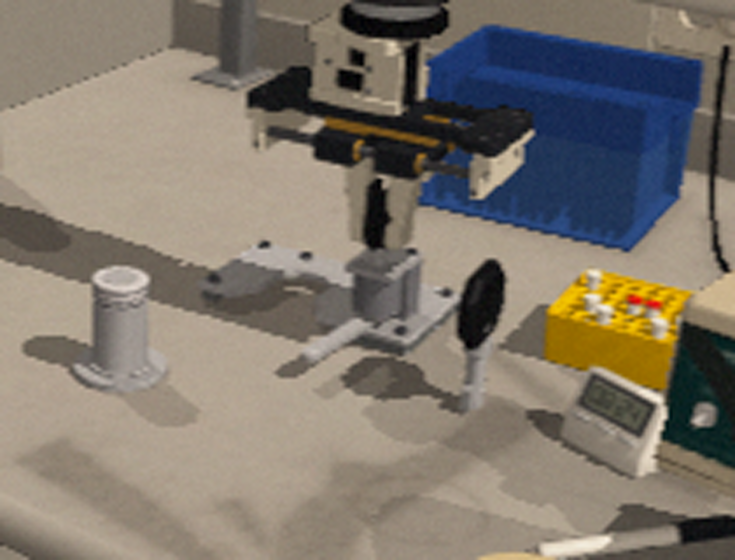

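The cam at (320,350) now points to the robot, about 1.46 rad by measurement. Next I release, rise and go above the pot.

```bash
python3 -m crank '[{"dx":0,"dy":0,"dz":0,"wx":0,"wy":0,"wz":0},{"dx":0,"dy":0,"dz":0,"wx":0,"wy":0,"wz":0},{"dx":0,"dy":0,"dz":0,"wx":0,"wy":0,"wz":0},{"dx":0,"dy":0,"dz":0,"wx":0,"wy":0,"wz":0},{"dx":0,"dy":0,"dz":-3,"wx":0,"wy":0,"wz":0},{"dx":0,"dy":0,"dz":-8,"wx":0,"wy":0,"wz":0},{"dx":0,"dy":0,"dz":-8,"wx":0,"wy":0,"wz":0},{"dx":-2,"dy":-2,"dz":-8,"wx":0,"wy":0,"wz":10},{"dx":-6,"dy":-6,"dz":-8,"wx":0,"wy":0,"wz":20},{"dx":-10,"dy":-9,"dz":-8,"wx":0,"wy":0,"wz":30}]' 4
python3 -c "
from h import *
go([.4825,.041,.14],-1.488)"
```

```text
t: 9.35
eef_pos: [0.5286, 0.0023, 0.1585]
ee_rot: [3.141, 0.001, -0.427]
force: [0.3, 1.2, 0.5]
width: 0.0401
gripper_force: 0.0
d [-5.8  -1.62  1.86] w [ 0.1  0.  60.8] t 9.35
```

```bash
python3 -m crank '[{"dx":-5.8,"dy":-1.6,"dz":0,"wx":0,"wy":0,"wz":10},{"dx":-5.8,"dy":-1.6,"dz":1,"wx":0,"wy":0,"wz":20},{"dx":-5.8,"dy":-1.6,"dz":1.8,"wx":0,"wy":0,"wz":30},{"dx":-5.8,"dy":-1.6,"dz":2,"wx":0,"wy":0,"wz":40},{"dx":-5.8,"dy":-1.6,"dz":3,"wx":0,"wy":0,"wz":50},{"dx":-5.8,"dy":-1.6,"dz":4,"wx":0,"wy":0,"wz":61},{"dx":-5.8,"dy":-1.6,"dz":5,"wx":0,"wy":0,"wz":61},{"dx":-5.8,"dy":-1.6,"dz":5,"wx":0,"wy":0,"wz":61},{"dx":-5.8,"dy":-1.6,"dz":5,"wx":0,"wy":0,"wz":61},{"dx":-5.8,"dy":-1.6,"dz":5,"wx":0,"wy":0,"wz":61}]' 8.7
python3 - <<'E'
from h import *
print(arm.get_state()['q'])
save('wrist','w2.png')
for n in('pot_base','slot_mouth','cam_tip','lock_face'):
    print(n,[(np.round(d['centre'],4).tolist(),round(d['confidence'],2)) for d in arm.mark_of('wrist',n)])
go([.4825,.041,.032],-1.488)
E
```

```text
t: 10.6
eef_pos: [0.4842, 0.04, 0.1099]
ee_rot: [-3.141, 0.0, -1.484]
force: [-0.5, -0.3, 0.3]
width: 0.0874
gripper_force: 0.0
[ 4.88267374e-01  1.61382623e-01 -5.55567351e-01  9.56094479e-05
 -8.53147250e-01 -4.01639249e-01]
pot_base [([0.4839, 0.0423, 0.0014], 0.57)]
slot_mouth []
cam_tip [([0.5539, -0.075, 0.021], 0.79)]
lock_face []
d [-0.12  0.15  7.77] w [-0.   0.   0.2] t 10.85
```

View pics/w2.png

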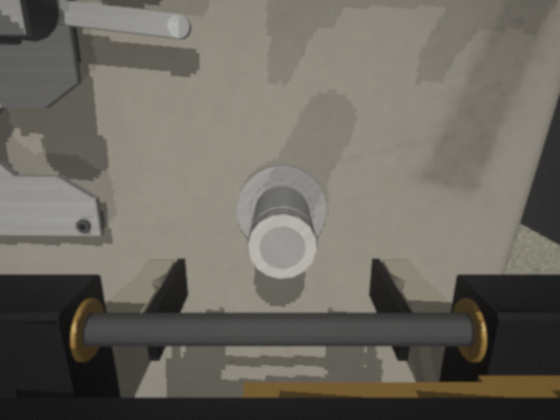

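The pot (top at 282,247) lies between the open fingers, with the slot opening at the left. The network agrees, so I'll descend and grip.

```bash
python3 -m crank '[{"dx":-0.1,"dy":0.1,"dz":3,"wx":0,"wy":0,"wz":0},{"dx":-0.1,"dy":0.1,"dz":5,"wx":0,"wy":0,"wz":0},{"dx":-0.1,"dy":0.1,"dz":7,"wx":0,"wy":0,"wz":0},{"dx":-0.1,"dy":0.1,"dz":7.8,"wx":0,"wy":0,"wz":0},{"dx":-0.1,"dy":0.1,"dz":7.8,"wx":0,"wy":0,"wz":0},{"dx":-0.1,"dy":0.1,"dz":7.8,"wx":0,"wy":0,"wz":0},{"dx":-0.1,"dy":0.1,"dz":7.8,"wx":0,"wy":0,"wz":0},{"dx":-0.1,"dy":0.1,"dz":7.8,"wx":0,"wy":0,"wz":0},{"dx":-0.1,"dy":0.1,"dz":7.8,"wx":0,"wy":0,"wz":0},{"dx":-0.1,"dy":0.1,"dz":7.8,"wx":0,"wy":0,"wz":0}]'
python3 -m crank '[{"dx":0,"dy":0,"dz":0,"wx":0,"wy":0,"wz":0},{"dx":0,"dy":0,"dz":0,"wx":0,"wy":0,"wz":0},{"dx":0,"dy":0,"dz":0,"wx":0,"wy":0,"wz":0},{"dx":0,"dy":0,"dz":0,"wx":0,"wy":0,"wz":0},{"dx":0,"dy":0,"dz":0,"wx":0,"wy":0,"wz":0},{"dx":0,"dy":0,"dz":0,"wx":0,"wy":0,"wz":0},{"dx":0,"dy":0,"dz":0,"wx":0,"wy":0,"wz":0},{"dx":0,"dy":0,"dz":0,"wx":0,"wy":0,"wz":0},{"dx":0,"dy":0,"dz":0,"wx":0,"wy":0,"wz":0},{"dx":0,"dy":0,"dz":0,"wx":0,"wy":0,"wz":0}]' 0 5
python3 - <<'E'
from h import *
y=.083; H=np.array([.6605,.0044]); u=np.array([np.cos(y),np.sin(y)])
for k in (-.08,-.03,0): print(k,[*(H+k*u).round(4)]); go([*(H+k*u),.032],-1.488)
arm.grab_frame('wrist'); print([(np.round(d['centre'],4).tolist(),round(d['confidence'],2)) for d in arm.mark_of('wrist','pot_base')])
E
```

```text
t: 12.1
eef_pos: [0.4829, 0.0408, 0.0316]
ee_rot: [-3.141, 0.0, -1.485]
force: [-0.1, -0.6, 0.1]
width: 0.0867
gripper_force: 0.0
t: 13.35
eef_pos: [0.4827, 0.0407, 0.0315]
ee_rot: [3.141, -0.0, -1.485]
force: [-2.2, 0.1, 0.3]
width: 0.0398
gripper_force: 5.0
-0.08 [np.float64(0.5808), np.float64(-0.0022)]
d [ 5.12 -9.41 -0.05] w [ 0.  -0.   0.1] t 13.35
-0.03 [np.float64(0.6306), np.float64(0.0019)]
d [  5.13 -14.41  -0.05] w [ 0.  -0.   0.1] t 13.35
0 [np.float64(0.6605), np.float64(0.0044)]
d [  5.14 -17.41  -0.05] w [ 0.  -0.   0.1] t 13.35
[([0.4864, 0.0419, -0.0001], 0.73)]
```

```bash
python3 -m crank '[{"dx":1,"dy":-1.8,"dz":0,"wx":0,"wy":0,"wz":0},{"dx":2.4,"dy":-4.2,"dz":0,"wx":0,"wy":0,"wz":0},{"dx":3.8,"dy":-6.6,"dz":0,"wx":0,"wy":0,"wz":0},{"dx":5,"dy":-8.6,"dz":0,"wx":0,"wy":0,"wz":0},{"dx":5.2,"dy":-9.6,"dz":0,"wx":0,"wy":0,"wz":0},{"dx":5.2,"dy":-10.6,"dz":0,"wx":0,"wy":0,"wz":0},{"dx":5.2,"dy":-11.6,"dz":0,"wx":0,"wy":0,"wz":0},{"dx":5.2,"dy":-12.6,"dz":0,"wx":0,"wy":0,"wz":0},{"dx":5.2,"dy":-13.4,"dz":0,"wx":0,"wy":0,"wz":0},{"dx":5.2,"dy":-13.4,"dz":0,"wx":0,"wy":0,"wz":0}]' - 10
python3 - <<'E'
from h import *
arm.grab_frame('wrist');
for n in ('pot_base','slot_mouth','pot_home'): print([(np.round(d['centre'],4).tolist(),round(d['confidence'],2)) for d in arm.mark_of('wrist',n)])
save('scene','s3.png',(280,170,400,270),6)
E
```

```text
t: 14.7
eef_pos: [0.6223, 0.0008, 0.0315]
ee_rot: [-3.14, 0.0, -1.485]
force: [1.6, 0.1, -1.4]
width: 0.0397
gripper_force: 10.0
[]
[]
[]
```

View pics/s3.png

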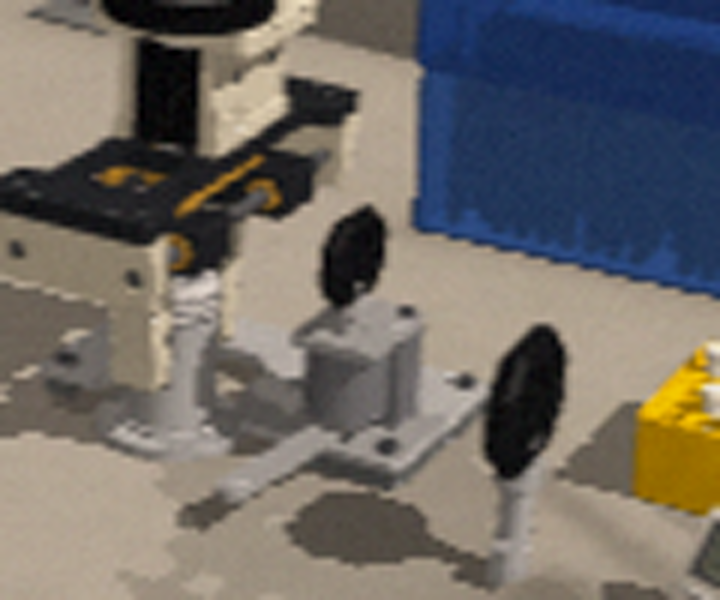

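The pot is upright in the lead-in at (190,400), with the key clear at the right. I'll slide it on in small steps.

```bash
python3 -m crank '[{"dx":0,"dy":-0.5,"dz":0,"wx":0,"wy":0,"wz":0},{"dx":0,"dy":-1,"dz":0,"wx":0,"wy":0,"wz":0},{"dx":0,"dy":-1.5,"dz":0,"wx":0,"wy":0,"wz":0},{"dx":0,"dy":-2,"dz":0,"wx":0,"wy":0,"wz":0},{"dx":0,"dy":-2.4,"dz":0,"wx":0,"wy":0,"wz":0},{"dx":0,"dy":-2.8,"dz":0,"wx":0,"wy":0,"wz":0},{"dx":0,"dy":-3.1,"dz":0,"wx":0,"wy":0,"wz":0},{"dx":0,"dy":-3.4,"dz":0,"wx":0,"wy":0,"wz":0},{"dx":0,"dy":-3.7,"dz":0,"wx":0,"wy":0,"wz":0},{"dx":0,"dy":-3.7,"dz":0,"wx":0,"wy":0,"wz":0}]'
```

```text
t: 16.2
eef_pos: [0.6582, 0.0037, 0.0315]
ee_rot: [-3.141, 0.0, -1.485]
force: [1.3, 0.2, -2.4]
width: 0.0397
gripper_force: 10.0
```

```bash
python3 -m crank '[{"dx":0,"dy":-0.1,"dz":0,"wx":0,"wy":0,"wz":0},{"dx":0,"dy":-0.2,"dz":0,"wx":0,"wy":0,"wz":0},{"dx":0,"dy":-0.25,"dz":0,"wx":0,"wy":0,"wz":0},{"dx":0,"dy":-0.3,"dz":0,"wx":0,"wy":0,"wz":0},{"dx":0,"dy":-0.35,"dz":0,"wx":0,"wy":0,"wz":0},{"dx":0,"dy":-0.4,"dz":0,"wx":0,"wy":0,"wz":0},{"dx":0,"dy":-0.4,"dz":0,"wx":0,"wy":0,"wz":0},{"dx":0,"dy":-0.4,"dz":0,"wx":0,"wy":0,"wz":0},{"dx":0,"dy":-0.4,"dz":0,"wx":0,"wy":0,"wz":0},{"dx":0,"dy":-0.4,"dz":0,"wx":0,"wy":0,"wz":0}]'
```

```text
t: 17.45
eef_pos: [0.6617, 0.004, 0.0315]
ee_rot: [3.142, 0.0, -1.485]
force: [0.2, 0.2, -3.0]
width: 0.0399
gripper_force: 10.0
```

```bash
python3 -m crank '[{"dx":0,"dy":-0.05,"dz":0,"wx":0,"wy":0,"wz":0},{"dx":0,"dy":-0.1,"dz":0,"wx":0,"wy":0,"wz":0},{"dx":0,"dy":-0.15,"dz":0,"wx":0,"wy":0,"wz":0},{"dx":0,"dy":-0.2,"dz":0,"wx":0,"wy":0,"wz":0},{"dx":0,"dy":-0.25,"dz":0,"wx":0,"wy":0,"wz":0},{"dx":0,"dy":-0.25,"dz":0,"wx":0,"wy":0,"wz":0},{"dx":0,"dy":-0.25,"dz":0,"wx":0,"wy":0,"wz":0},{"dx":0,"dy":-0.25,"dz":0,"wx":0,"wy":0,"wz":0},{"dx":0,"dy":-0.25,"dz":0,"wx":0,"wy":0,"wz":0},{"dx":0,"dy":-0.25,"dz":0,"wx":0,"wy":0,"wz":0}]'
```

```text
t: 18.7
eef_pos: [0.6638, 0.0041, 0.0315]
ee_rot: [3.141, -0.0, -1.485]
force: [-4.3, 0.7, 0.4]
width: 0.0399
gripper_force: 10.0
```

Force has risen, so the pot is home. Release and rise.

```bash
python3 -m crank '[{"dx":0,"dy":0.1,"dz":0,"wx":0,"wy":0,"wz":0},{"dx":0,"dy":0.1,"dz":0,"wx":0,"wy":0,"wz":0},{"dx":0,"dy":0.1,"dz":0,"wx":0,"wy":0,"wz":0},{"dx":0,"dy":0.1,"dz":0,"wx":0,"wy":0,"wz":0},{"dx":0,"dy":0.1,"dz":-2,"wx":0,"wy":0,"wz":0},{"dx":0,"dy":0.1,"dz":-6,"wx":0,"wy":0,"wz":0},{"dx":0,"dy":0.1,"dz":-12,"wx":0,"wy":0,"wz":0},{"dx":0,"dy":0.1,"dz":-13,"wx":0,"wy":0,"wz":0},{"dx":0,"dy":2.5,"dz":-13,"wx":0,"wy":0,"wz":-10},{"dx":0,"dy":5,"dz":-13,"wx":0,"wy":0,"wz":-20}]' 6
python3 - <<'E'
from h import *
go([.6392,-.0772,.16],.1)
arm.grab_frame('wrist')
for n in ('key_bow','pot_base','cam_tip'): print(n,[(np.round(d['centre'],4).tolist(),round(d['confidence'],2)) for d in arm.mark_of('wrist',n)])
E
```

```text
t: 19.95
eef_pos: [0.6137, -0.0002, 0.1611]
ee_rot: [3.142, 0.0, -1.131]
force: [0.2, -0.1, -0.2]
width: 0.0603
gripper_force: 0.0
d [8.06 0.97 0.11] w [ -0.    0.  -70.5] t 19.95
key_bow [([0.6387, -0.0713, 0.0997], 0.78)]
pot_base [([0.6649, 0.0063, 0.002], 0.85)]
cam_tip [([0.5549, -0.0759, 0.0219], 0.97)]
```

```bash
python3 -m crank '[{"dx":4,"dy":0.5,"dz":0,"wx":0,"wy":0,"wz":-10},{"dx":8.1,"dy":1,"dz":0,"wx":0,"wy":0,"wz":-20},{"dx":8.1,"dy":1,"dz":0,"wx":0,"wy":0,"wz":-30},{"dx":8.1,"dy":1,"dz":0,"wx":0,"wy":0,"wz":-40},{"dx":8.1,"dy":1,"dz":0,"wx":0,"wy":0,"wz":-50},{"dx":8.1,"dy":1,"dz":0,"wx":0,"wy":0,"wz":-60},{"dx":8.1,"dy":1,"dz":0,"wx":0,"wy":0,"wz":-70.5},{"dx":8.1,"dy":1,"dz":2,"wx":0,"wy":0,"wz":-70.5},{"dx":8.1,"dy":1,"dz":3,"wx":0,"wy":0,"wz":-70.5},{"dx":8.1,"dy":1,"dz":3,"wx":0,"wy":0,"wz":-70.5}]' 5
python3 - <<'E'
from h import *
save('wrist','w3.png'); go([.6392,-.0772,.08],.1)
print([(np.round(d['centre'],4).tolist(),round(d['confidence'],2)) for d in arm.mark_of('wrist','key_bow')])
E
```

```text
t: 21.4
eef_pos: [0.6392, -0.0779, 0.1304]
ee_rot: [3.141, 0.002, 0.093]
force: [0.6, 0.1, -0.0]
width: 0.0499
gripper_force: 0.0
d [-0.03 -0.07  5.12] w [ 0.   0.  -0.4] t 21.45
[([0.6376, -0.0735, 0.1018], 0.85)]
```

View pics/w3.png

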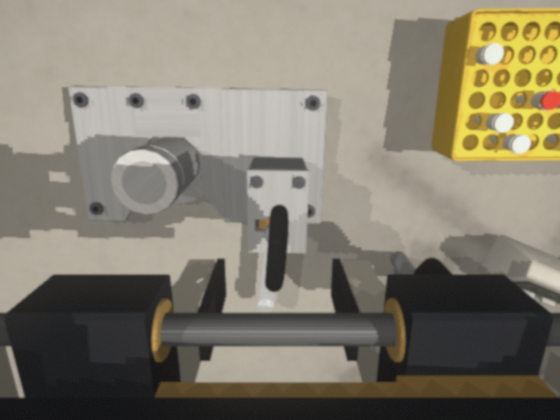

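The pot sits home in the slot at (155,178), and the key bow at (277,248) is between the fingers. Descend and grip.

```bash
python3 -m crank '[{"dx":0,"dy":0,"dz":2,"wx":0,"wy":0,"wz":0},{"dx":0,"dy":0,"dz":4,"wx":0,"wy":0,"wz":0},{"dx":0,"dy":0,"dz":5,"wx":0,"wy":0,"wz":0},{"dx":0,"dy":0,"dz":5.1,"wx":0,"wy":0,"wz":0},{"dx":0,"dy":0,"dz":5.1,"wx":0,"wy":0,"wz":0},{"dx":0,"dy":0,"dz":5.1,"wx":0,"wy":0,"wz":0},{"dx":0,"dy":0,"dz":5.1,"wx":0,"wy":0,"wz":0},{"dx":0,"dy":0,"dz":5.1,"wx":0,"wy":0,"wz":0},{"dx":0,"dy":0,"dz":5.1,"wx":0,"wy":0,"wz":0},{"dx":0,"dy":0,"dz":5.1,"wx":0,"wy":0,"wz":0}]'
python3 -m crank '[{"dx":0,"dy":0,"dz":0,"wx":0,"wy":0,"wz":0},{"dx":0,"dy":0,"dz":0,"wx":0,"wy":0,"wz":0},{"dx":0,"dy":0,"dz":0,"wx":0,"wy":0,"wz":0},{"dx":0,"dy":0,"dz":0,"wx":0,"wy":0,"wz":0},{"dx":0,"dy":0,"dz":0,"wx":0,"wy":0,"wz":0},{"dx":0,"dy":0,"dz":0,"wx":0,"wy":0,"wz":0},{"dx":0,"dy":0,"dz":0,"wx":0,"wy":0,"wz":0},{"dx":0,"dy":0,"dz":0,"wx":0,"wy":0,"wz":0},{"dx":0,"dy":0,"dz":0,"wx":0,"wy":0,"wz":0},{"dx":0,"dy":0,"dz":0,"wx":0,"wy":0,"wz":0}]' 0 25
python3 -c "
from h import *
go([.6390,-.0774,.08],-1.488)"
```

```text
t: 22.75
eef_pos: [0.6394, -0.0778, 0.0806]
ee_rot: [3.142, -0.0, 0.094]
force: [0.1, 0.2, -0.2]
width: 0.0501
gripper_force: 0.0
t: 24.0
eef_pos: [0.6393, -0.0775, 0.0805]
ee_rot: [-3.141, 0.0, 0.094]
force: [-1.7, 5.1, 1.1]
width: 0.0098
gripper_force: 24.9
d [-0.03 -0.01  0.05] w [-0.   0.  90.7] t 24.0
```

```bash
python3 -m crank '[{"dx":0,"dy":-0.03,"dz":0,"wx":0,"wy":0,"wz":10},{"dx":0,"dy":-0.03,"dz":0,"wx":0,"wy":0,"wz":20},{"dx":0,"dy":-0.03,"dz":0,"wx":0,"wy":0,"wz":30},{"dx":0,"dy":-0.03,"dz":0,"wx":0,"wy":0,"wz":40},{"dx":0,"dy":-0.03,"dz":0,"wx":0,"wy":0,"wz":50},{"dx":0,"dy":-0.03,"dz":0,"wx":0,"wy":0,"wz":60},{"dx":0,"dy":-0.03,"dz":0,"wx":0,"wy":0,"wz":70},{"dx":0,"dy":-0.03,"dz":0,"wx":0,"wy":0,"wz":80},{"dx":0,"dy":-0.03,"dz":0,"wx":0,"wy":0,"wz":89},{"dx":0,"dy":-0.03,"dz":0,"wx":0,"wy":0,"wz":93}]'
python3 - <<'E'
from h import *
s=arm.get_state();print(s['moment']);arm.grab_frame('scene');arm.grab_frame('top')
for c in('scene','top'):
 for n in ('pot_base','cam_tip'): print(n,[(np.round(d['centre'],4).tolist(),round(d['confidence'],2)) for d in arm.mark_of(c,n)])
E
```

```text
t: 25.25
eef_pos: [0.6397, -0.0771, 0.0806]
ee_rot: [-3.141, 0.0, -1.532]
force: [-0.1, 5.5, 1.3]
width: 0.0096
gripper_force: 25.0
[2.24466345 0.36266989 0.07834246]
pot_base [([0.662, 0.0039, 0.0004], 0.96)]
cam_tip [([0.6265, 0.0114, 0.0181], 0.65)]
pot_base [([0.6665, 0.0034, 0.0002], 0.51)]
cam_tip [([0.6268, 0.0063, 0.0217], 0.4)]
```

The cam is closed, about 0.06 rad from locked. Centre the key on the notch and draw it up.

```bash
python3 -m crank '[{"dx":0,"dy":0,"dz":0,"wx":0,"wy":0,"wz":-1.2},{"dx":-0.04,"dy":0,"dz":0,"wx":0,"wy":0,"wz":-2.5},{"dx":-0.04,"dy":0,"dz":0,"wx":0,"wy":0,"wz":-2.5},{"dx":-0.04,"dy":0,"dz":-0.3,"wx":0,"wy":0,"wz":-2.5},{"dx":-0.04,"dy":0,"dz":-0.6,"wx":0,"wy":0,"wz":-2.5},{"dx":-0.04,"dy":0,"dz":-0.9,"wx":0,"wy":0,"wz":-2.5},{"dx":-0.04,"dy":0,"dz":-1.2,"wx":0,"wy":0,"wz":-2.5},{"dx":-0.04,"dy":0,"dz":-1.5,"wx":0,"wy":0,"wz":-2.5},{"dx":-0.04,"dy":0,"dz":-1.5,"wx":0,"wy":0,"wz":-2.5},{"dx":-0.04,"dy":0,"dz":-1.5,"wx":0,"wy":0,"wz":-2.5}]'
```

```text
t: 26.8
eef_pos: [0.6393, -0.0773, 0.0958]
ee_rot: [3.142, -0.0, -1.485]
force: [0.7, -0.1, 1.0]
width: 0.0092
gripper_force: 25.0
```

```bash
python3 -m crank '[{"dx":0,"dy":0,"dz":-1,"wx":0,"wy":0,"wz":0},{"dx":0,"dy":0,"dz":-3,"wx":0,"wy":0,"wz":0},{"dx":0,"dy":0,"dz":-6,"wx":0,"wy":0,"wz":0},{"dx":0,"dy":0,"dz":-8,"wx":0,"wy":0,"wz":0},{"dx":-3,"dy":2,"dz":-8,"wx":0,"wy":0,"wz":0},{"dx":-8,"dy":4,"dz":-8,"wx":0,"wy":0,"wz":0},{"dx":-13,"dy":5,"dz":-8,"wx":0,"wy":0,"wz":0},{"dx":-18,"dy":6,"dz":-8,"wx":0,"wy":0,"wz":0},{"dx":-22,"dy":7,"dz":-8,"wx":0,"wy":0,"wz":0},{"dx":-22,"dy":7,"dz":-8,"wx":0,"wy":0,"wz":0}]'
python3 - <<'E'
from h import *
save('scene','s4.png',(230,110,400,260),4); go([.55,.15,.10],-1.488,40)
arm.grab_frame('top')
for c in('scene','top'):
 for n in ('pot_base','cam_tip','key'): print(n,[(np.round(d['centre'],4).tolist(),round(d['confidence'],2)) for d in arm.mark_of(c,n)])
E
```

```text
t: 28.05
eef_pos: [0.5496, 0.1382, 0.1762]
ee_rot: [3.141, 0.0, -1.482]
force: [0.4, -0.6, -0.8]
width: 0.0095
gripper_force: 25.0
d [-1.29 -0.11  7.6 ] w [40.   0.1  0.3] t 28.1
pot_base [([0.6628, 0.0054, -0.0012], 0.65), ([0.6278, 0.0095, 0.0174], 0.34)]
cam_tip [([0.6276, 0.0136, 0.0179], 0.45)]
key [([0.598, -0.1837, -0.0021], 0.78), ([0.5483, 0.1371, 0.1391], 0.62)]
pot_base [([0.6641, 0.0015, 0.0001], 0.78)]
cam_tip [([0.6267, 0.0072, 0.0225], 0.46)]
key [([0.6012, -0.1829, 0.0027], 0.45)]
```

View pics/s4.png

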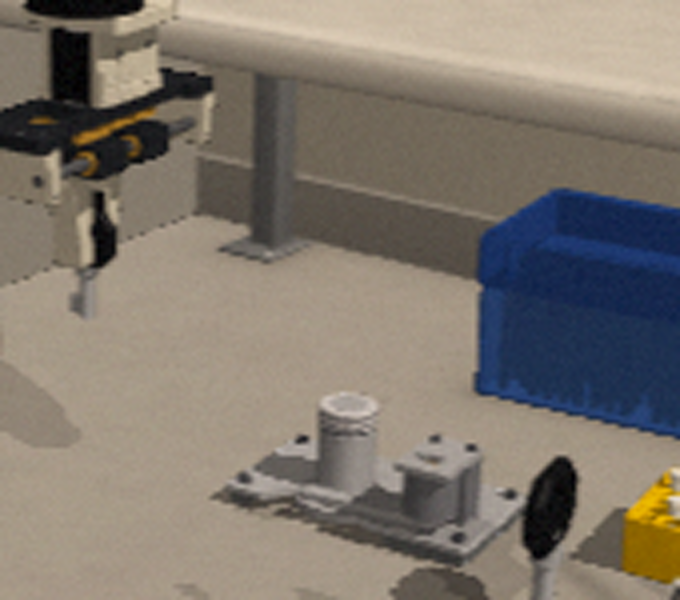

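The key (90,290) is out and held stem-down. The pot is home at (347,440) and the cam is closed in front of it. Tilt and lower over the free area on the left.

```bash
python3 -m crank '[{"dx":-1,"dy":0,"dz":0,"wx":10,"wy":0,"wz":0},{"dx":-1,"dy":0,"dz":0,"wx":20,"wy":0,"wz":0},{"dx":-1,"dy":0,"dz":1,"wx":30,"wy":0,"wz":0},{"dx":-1,"dy":0,"dz":3,"wx":40,"wy":0,"wz":0},{"dx":-1,"dy":0,"dz":6,"wx":40,"wy":0,"wz":0},{"dx":-1,"dy":0,"dz":9,"wx":40,"wy":0,"wz":0},{"dx":-1,"dy":0,"dz":11,"wx":40,"wy":0,"wz":0},{"dx":-1,"dy":0,"dz":12,"wx":40,"wy":0,"wz":0},{"dx":-1,"dy":0,"dz":12.5,"wx":40,"wy":0,"wz":0},{"dx":-1,"dy":0,"dz":12.5,"wx":40,"wy":0,"wz":0}]'
python3 -c "
from h import *
go([.55,.15,.036],-1.488,40)
s=arm.get_state(); print(R.from_euler('xyz',s['ee_rot']).as_matrix()[:,2],s['q'])"
```

```text
t: 29.7
eef_pos: [0.5834, 0.1798, 0.1957]
ee_rot: [-2.537, -0.028, -1.502]
force: [-0.1, 0.6, -0.7]
width: 0.0092
gripper_force: 25.0
d [ 2.3  12.03 11.18] w [ 5.3 -1.7  0.4] t 29.7
[ 0.5690265   0.01650001 -0.82215363] [ 3.95137473e-01  8.00436518e-04 -1.01617634e+00  1.66703616e+00
 -2.06215633e-01 -1.92551682e+00]
```

Outward tilt runs the wrist into its limits (q5 near 0). I'll back out and tilt toward the robot instead.

```bash
python3 -c "
from h import *
go([.5,.15,.2],-1.488,0)"
python3 -m crank '[{"dx":0,"dy":1,"dz":0,"wx":-5,"wy":0,"wz":0},{"dx":0.5,"dy":2,"dz":0,"wx":-10,"wy":0,"wz":0},{"dx":1,"dy":3,"dz":0,"wx":-15,"wy":0,"wz":0},{"dx":1.5,"dy":4,"dz":1,"wx":-20,"wy":0,"wz":0},{"dx":2,"dy":5,"dz":2,"wx":-25,"wy":0,"wz":0},{"dx":2.3,"dy":6,"dz":3,"wx":-30,"wy":-1.7,"wz":0},{"dx":2.3,"dy":6.8,"dz":4,"wx":-34.7,"wy":-1.7,"wz":0},{"dx":2.3,"dy":6.8,"dz":4.3,"wx":-34.7,"wy":-1.7,"wz":0},{"dx":2.3,"dy":6.8,"dz":4.3,"wx":-34.7,"wy":-1.7,"wz":0},{"dx":2.3,"dy":6.8,"dz":4.3,"wx":-34.7,"wy":-1.7,"wz":0}]'
python3 -c "
from h import *
go([.5,.15,.2],-1.488,0);print(arm.get_state()['q'])"
```

```text
d [ 2.41  6.8  -5.15] w [-34.7  -1.8  -0.3] t 29.7
t: 30.95
eef_pos: [0.5534, 0.1515, 0.1235]
ee_rot: [-3.141, 0.002, -1.495]
force: [-0.2, -0.3, -0.8]
width: 0.0095
gripper_force: 25.0
d [-0.27  5.33 -7.66] w [-0.1  0.1 -0.4] t 30.95
[ 0.60729469  0.28153007 -0.35348957 -0.0012954  -0.93403545 -0.53060449]
```

```bash
python3 -m crank '[{"dx":0,"dy":1,"dz":0,"wx":-10,"wy":0,"wz":0},{"dx":0,"dy":2,"dz":0,"wx":-20,"wy":0,"wz":0},{"dx":0,"dy":3.3,"dz":1,"wx":-30,"wy":0,"wz":0},{"dx":0,"dy":3.3,"dz":2,"wx":-40,"wy":0,"wz":0},{"dx":0,"dy":3.3,"dz":4,"wx":-40,"wy":0,"wz":0},{"dx":0,"dy":3.3,"dz":5.5,"wx":-40,"wy":0,"wz":0},{"dx":0,"dy":3.3,"dz":6.5,"wx":-40,"wy":0,"wz":0},{"dx":0,"dy":3.3,"dz":6.5,"wx":-40,"wy":0,"wz":0},{"dx":0,"dy":3.3,"dz":6.5,"wx":-40,"wy":0,"wz":0},{"dx":0,"dy":3.3,"dz":6.5,"wx":-40,"wy":0,"wz":0}]'
python3 -c "
from h import *
s=arm.get_state(); print(R.from_euler('xyz',s['ee_rot']).as_matrix()[:,2],s['q'])
save('scene','s5.png',(200,130,360,250),5)
go([.52,.15,.036],-1.488,-40)
print([(np.round(d['centre'],4).tolist(),round(d['confidence'],2)) for d in arm.mark_of('scene','key')])"
```

```text
t: 32.2
eef_pos: [0.5216, 0.1493, 0.0592]
ee_rot: [2.446, 0.003, -1.496]
force: [0.3, 0.2, -0.8]
width: 0.0093
gripper_force: 25.0
[-0.63947105 -0.0456922  -0.76745619] [ 0.45546232  0.72911419  0.13389877 -0.24310322 -1.63269692 -0.31160558]
d [-0.08 -1.36  1.85] w [-0.1  0.4 -0.3] t 32.25
[([0.5968, -0.185, -0.0004], 0.61), ([0.4971, 0.1504, 0.0351], 0.53), ([0.5328, 0.1507, 0.0716], 0.41)]
```

View pics/s5.png

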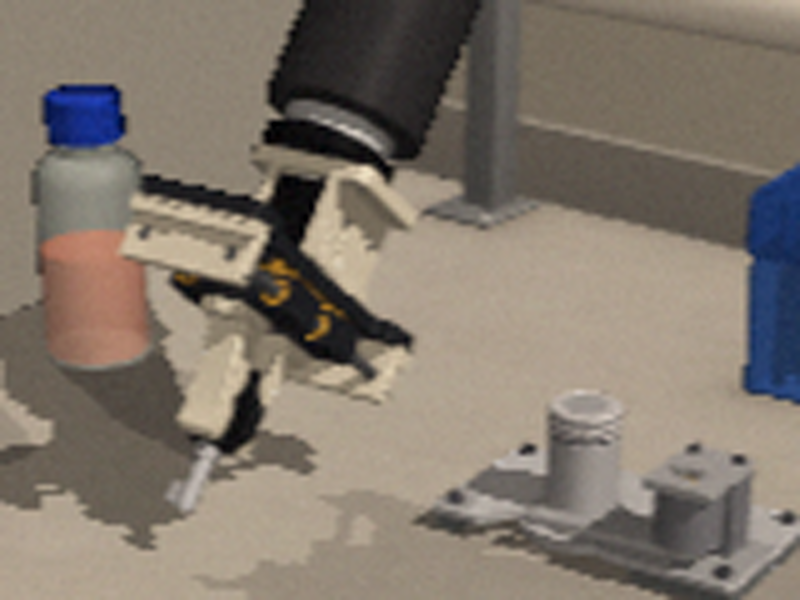

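The key (190,485) is tilted 40° over free worktop left of the dock, its tip about 27 mm up. I'll lower and release.

```bash
python3 -m crank '[{"dx":0,"dy":-0.4,"dz":0.5,"wx":0,"wy":0,"wz":0},{"dx":0,"dy":-0.8,"dz":1,"wx":0,"wy":0,"wz":0},{"dx":0,"dy":-1.2,"dz":1.4,"wx":0,"wy":0,"wz":0},{"dx":0,"dy":-1.4,"dz":1.7,"wx":0,"wy":0,"wz":0},{"dx":0,"dy":-1.54,"dz":1.84,"wx":0,"wy":0,"wz":0},{"dx":0,"dy":-1.54,"dz":1.84,"wx":0,"wy":0,"wz":0},{"dx":0,"dy":-1.54,"dz":1.84,"wx":0,"wy":0,"wz":0},{"dx":0,"dy":-1.54,"dz":1.84,"wx":0,"wy":0,"wz":0},{"dx":0,"dy":-1.54,"dz":1.84,"wx":0,"wy":0,"wz":0},{"dx":0,"dy":-1.54,"dz":1.84,"wx":0,"wy":0,"wz":0}]'
python3 -m crank '[{"dx":0,"dy":0,"dz":0,"wx":0,"wy":0,"wz":0},{"dx":0,"dy":0,"dz":0,"wx":0,"wy":0,"wz":0},{"dx":0,"dy":0,"dz":0,"wx":0,"wy":0,"wz":0},{"dx":0,"dy":0,"dz":0,"wx":0,"wy":0,"wz":0},{"dx":0,"dy":0,"dz":0,"wx":0,"wy":0,"wz":0},{"dx":0,"dy":0,"dz":0,"wx":0,"wy":0,"wz":0},{"dx":0,"dy":0,"dz":0,"wx":0,"wy":0,"wz":0},{"dx":0,"dy":0,"dz":0,"wx":0,"wy":0,"wz":0},{"dx":0,"dy":0,"dz":0,"wx":0,"wy":0,"wz":0},{"dx":0,"dy":0,"dz":0,"wx":0,"wy":0,"wz":0}]' 3.5
python3 -m crank '[{"dx":0,"dy":0,"dz":-2,"wx":0,"wy":0,"wz":0},{"dx":0,"dy":0,"dz":-5,"wx":0,"wy":0,"wz":0},{"dx":0,"dy":0,"dz":-9,"wx":0,"wy":0,"wz":0},{"dx":0,"dy":0,"dz":-13,"wx":0,"wy":0,"wz":0},{"dx":0,"dy":0,"dz":-13,"wx":0,"wy":0,"wz":0},{"dx":0,"dy":0,"dz":-13,"wx":0,"wy":0,"wz":0},{"dx":0,"dy":0,"dz":-13,"wx":0,"wy":0,"wz":0},{"dx":0,"dy":0,"dz":-13,"wx":0,"wy":0,"wz":0},{"dx":0,"dy":0,"dz":-13,"wx":0,"wy":0,"wz":0},{"dx":0,"dy":0,"dz":-13,"wx":0,"wy":0,"wz":0}]'
python3 -c "
from h import *
save('scene','s6.png',(200,170,360,290),5)
arm.grab_frame('top')
for c in ('scene','top'):
 for n in ('key','key_bow','pot_base','cam_tip'): print(c,n,[(np.round(d['centre'],4).tolist(),round(d['confidence'],2)) for d in arm.mark_of(c,n)])"
```

```text
t: 33.55
eef_pos: [0.5212, 0.1491, 0.0341]
ee_rot: [2.444, 0.002, -1.496]
force: [-0.2, -0.7, -0.6]
width: 0.0095
gripper_force: 25.0
t: 34.8
eef_pos: [0.5212, 0.1492, 0.034]
ee_rot: [2.444, 0.002, -1.496]
force: [0.2, 0.1, -0.1]
width: 0.0348
gripper_force: 0.1
t: 36.05
eef_pos: [0.6044, 0.1552, 0.1336]
ee_rot: [2.443, 0.002, -1.496]
force: [0.5, 0.3, -0.1]
width: 0.0347
gripper_force: 0.0
scene key [([0.4941, 0.153, 0.0118], 0.66), ([0.5961, -0.1804, 0.0004], 0.64)]
scene key_bow [([0.5526, 0.1528, 0.0066], 0.53)]
scene pot_base [([0.6637, 0.0057, -0.0008], 0.97)]
scene cam_tip [([0.6277, 0.0111, 0.017], 0.5)]
top key [([0.5999, -0.1822, 0.0005], 0.77), ([0.4999, 0.1517, 0.0099], 0.6), ([0.664, 0.0063, -0.0018], 0.33)]
top key_bow [([0.5998, -0.1808, 0.0794], 0.55), ([0.5475, 0.1508, 0.0066], 0.53)]
top pot_base [([0.6656, 0.0062, 0.0022], 0.78)]
top cam_tip [([0.6258, 0.0089, 0.0239], 0.45), ([0.66, 0.0048, -0.0017], 0.41)]
```

View pics/s6.png

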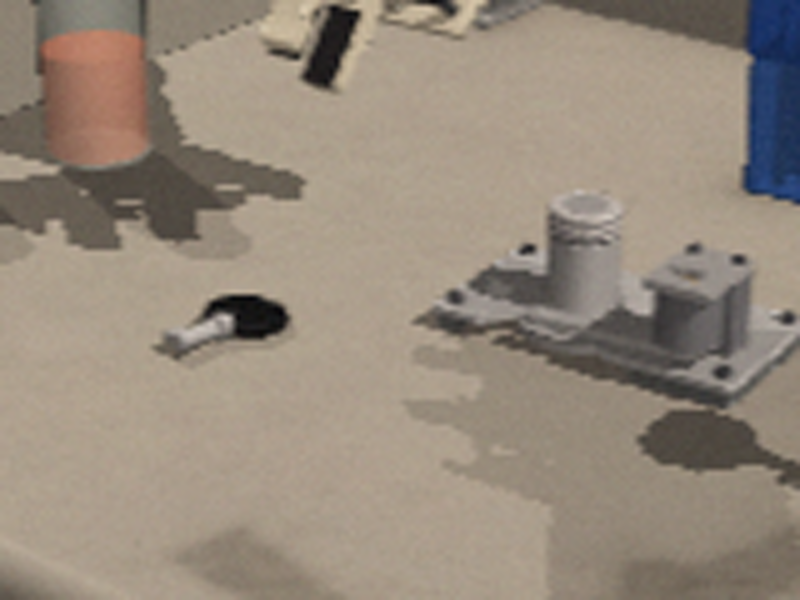

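The key lies flat at (225,325), bow centre about 7 mm up and well clear of the dock. The pot is home behind the closed cam, so I'll hand in.

```bash
python3 -c "
from h import *
print(arm.job_done())"
```

```text
the job is handed in; nothing more can be done
None
```

I handed the job in at about 36 s of the 72 s: in the last pictures the pot is home in the dock, the cam is closed about 0.05 rad from locked, and the key lies flat on the worktop, clear of the dock (`job_done()` gave no verdict).

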